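# Two lumps from the sugar dispenser

## Robot

A 7-joint arm with a two-finger parallel gripper is mounted at the origin on a cart in front of the work surface, level with it; the furniture and walls round the work are solid. World frame = base frame: x ahead of the robot, y to its left, z up, the work surface at z = 0. Lengths are in mm, angles in rad, forces in N, time in s.
With the tool pointing down it reaches from about 400 to 875 mm from the base axis. Payload 4.4 kg.
Tool frame: the origin (TCP) lies at the very end of the fingers, on their centre line; the grasp point (between the pads) lies 19 mm behind it (ctrl.grip_point_offset is the distance from the TCP to the grasp point, in mm); z points along the fingers, y is the line along which they close (so a half turn about z gives the same grasp; the last joint's range is limited). The gripper opens to 85 mm and grips with 20 to 120 N. Pads are 22 mm wide; open, the fingers measure 114 mm over their backs; the gripper's body (76 mm by 85 mm) begins 54 mm behind the grasp point. The pads swing forward as they close: fully open they stand 13 mm farther back than shut.
Start: joints at [1.115, 0.628, 0.038, 1.517, -0.027, 0.996, -0.02], TCP at [247.03, -601.244, 231.313] pointing down, gripper open.
Joint ranges: [-3.06, 3.06], [-0.37, 2.12], [-1.25, 1.32], [0.18, 2.47], [-1.1, 4.24], [0.23, 1.98], [-2.94, 2.94]. Speed limits (rad/s): [2.57, 2.57, 3.14, 3.14, 3.14, 3.14, 3.14].

## Interface

Orientations are given as [roll, pitch, yaw] about the fixed x, y, z axes, in that order (R = Rz(yaw) Ry(pitch) Rx(roll)).
In Python, from cell import ctrl gives the robot as it stands.
- The arm moves only by the tool jog_arm, never from a script. Its argument "increments" is one flat list of numbers, 7 for each row, row after row: the finger opening in cm, from 0 to 8.54, then the shift along the tool's x, y, z in cm, then the turn, a rotation vector about the tool's x, y, z in degrees. In form: [fingers, x, y, z, rx, ry, rz, fingers, x, y, z, rx, ry, rz, ...]. A call has 1 to 20 rows; each row is the pose to reach, as a shift and turn from the pose commanded when the call began, along the tool's axes at that moment; what a row does not reach only later rows make up. A row lasts 1/10 s, in which the tool goes at most 50 mm and 8.59 degrees, less where a joint would pass 70% of its speed; a pose out of reach is approached as far as the arm can. A call with a gripper value outside its range is refused whole. The fingers move at their own pace and stop on an object; the grip force is fixed at half the most. Time passes only in rows, so rows that repeat a pose let the fingers close. It gives the time, the measured TCP pose, the force, the opening and the grip force at its end, in the units of the state.
- ctrl.read_state(): the state, without advancing time (a new reading comes with each control period).
- ctrl.get_image(name): name is "side" or "top" or "wrist"; returns the picture (384x512x3 uint8, red, green, blue); there is no depth.
- ctrl.camera_params(name): a dict with "fx", "fy", "cx", "cy" (pixels), "extrinsics" (4x4, takes a point from world to camera coordinates). Camera axes: x right, y down, z forward; pixel columns grow to the right and rows downward; lengths in mm; the calibration is good to about 2 mm. The wrist camera is an equidistant fisheye: a pixel r from the principal point sees the ray r / f radians off the axis. A picture is of the moment at which its call begins: read the wrist's pose just before it. camera_params takes no time and is no camera call; for the wrist camera it gives the pose at the moment of the call.
- ctrl.finish_job(): hands the job in; it is judged then, once.
The state is a dict: "clock": time; "qpos": joint angles; "qd": joint speeds; "tau": joint torques, N m; "eef_pos": TCP position; "tool_rot": TCP orientation; "force": force on the tool from outside, world axes, zero at the start; "torque": the same for the moment, N m; "width": finger opening in mm; "gripper_force": force on a finger pad.
Only numpy, scipy, OpenCV 4.12 (cv2) and the standard library are available. Lean on these libraries where they do the work, as an engineer would, in place of code of your own. Each camera call takes 0.05 s, during which the arm holds its last target. There are 200 camera calls.

## Task

Stand the dotted mug upright under the spout of the sugar-lump dispenser and let go of it. Then press the dispenser's black knob all the way down to its stop twice, letting it rise fully after each press, so that exactly two lumps drop into the mug. Leave the mug standing under the spout and do not disturb the other things.

Things in the scene. Friction and masses are not known exactly. Their poses are not given: they have to be found in the camera images.
- dispenser: White sugar-lump dispenser, fixed. Origin on the worktop under the knob's axis; x points to its back (away from the spout), z up. Foot 92 mm and column 44 mm wide at x -8 to +84 mm. Above: housing 54 mm wide, top at 180 mm, and before it a magazine 34 mm wide, top at 199 mm. In front of the column (x < -8 mm) all is open below 112 mm height; the spout's cheeks reach to x = -81 mm.
- drop_point (a point): Point on the worktop under the spout (dispenser frame x = -78 mm, y = 0) where the mug's round body should be centred; the lumps fall about here from 118 mm, a little farther forward (towards -x) when the knob is pushed fast.
- knob_top (a point): Centre of the flat top of the black push knob (42 mm diameter, flat part 34 mm), which moves straight down; 231 mm above the worktop when up, 203 mm when fully down.
- plunger (a joint): Knob travel in m: 0 up, 0.028 down at its stop. Spring return: 3 N to start, 10 N at the stop, damping 15 N per m/s. It drives a shuttle forward by the same travel, which pushes the lowest lump off the ledge only in the last few mm of the stroke; once the knob has risen fully the next lump drops into place.
- magazine (a point): Centre of the floor of the square magazine (dispenser x = -48 mm), 118 mm above the worktop. Four sugar lumps (20 x 20 x 16 mm, 10 g) lie in it one above the other behind a clear window; the ledge under them ends at dispenser x = -66 mm.
- mug_mid (a point): White mug with dark dots (the smaller, straight-sided mug): centre of its round body, half-way up. Round body 82 mm diameter, 91 mm high, open at the top, inside about 66 mm wide; about 0.2 to 0.35 kg. The handle points along the -y axis of this frame; z is up.
- mug_handle (a point): Point in the middle of that mug's handle, 59 mm from the mug's axis and 62 mm above its foot. The handle lies in the mug's y-z plane, sticks out to 74 mm from the axis, and can be pinched from above across its thickness (along the x axis of this frame; treat it as 30 mm thick).
- lump1_mid (a point): Centre of the lowest sugar lump, the first to fall.
- lump2_mid (a point): Centre of the second sugar lump from below.
- lump3_mid (a point): Centre of the third sugar lump from below; stays in the magazine.
- lump4_mid (a point): Centre of the top sugar lump; stays in the magazine.
- mug_stripes: Bystander: larger, tapered mug with stripes, 86 x 120 x 101 mm, loose; origin under the middle of its outline, handle along -y.
- spoon: Bystander: metal spoon, 188 x 38 x 15 mm, lying loose along its x axis.
- jar: Bystander: beige lidded jar, 68 mm diameter, 85 mm high, loose; origin under its centre.
- lemon: Bystander: lemon, 78 x 55 x 56 mm, loose; origin under its centre.
Things that resemble listed ones, but are neither listed nor needed, are in the scene too. There is more than one size of the dispenser; the job needs the largest.

How it is judged:
By the outcome, as a careful person would: the job done as asked, in the order asked, and still so for the second after the job is handed in, with the robot touching nothing.
It also fails if it takes over 64 s, if anything falls off the work surface, if the arm or the gripper's body presses on something with over 40 N, if the wrist force passes 120 N, or if a joint passes its speed limit or range.

## Working session

There is one attempt and no reset: what is moved stays moved. The work goes in short steps, Python scripts to look and compute and a tool call to move; the robot and the scene stay as the last step left them, time stands still between calls to the robot, and variables do not carry over. Pictures are saved under pics/ and viewed, at most 10 in all, crops included, and the job is handed in when it is done.

Besides the shell and the picture viewer there is one more tool, called after ">>>" as a command line: name --argument value ..., lists and objects as JSON in quotes. jog_arm: Moves the arm, as the interface text tells. Its arguments: {"type":"object","properties":{"increments":{"type":"array","items":{"type":"number"}}},"required":["increments"]}

```bash
mkdir -p pics; cat > h.py <<'E'
import numpy as np, cv2
from scipy.spatial.transform import Rotation as Ro
from cell import ctrl
def save(n,img): cv2.imwrite('pics/'+n+'.png',img[:,:,::-1])
def proj(P,c):
    E=np.array(c['extrinsics']);p=E[:3,:3]@np.array(P,float)+E[:3,3]
    return np.array([c['fx']*p[0]/p[2]+c['cx'],c['fy']*p[1]/p[2]+c['cy']])
def ray(u,v,c):
    E=np.array(c['extrinsics']);d=np.array([(u-c['cx'])/c['fx'],(v-c['cy'])/c['fy'],1])
    return -E[:3,:3].T@E[:3,3],E[:3,:3].T@d
def atz(u,v,z,c):
    o,d=ray(u,v,c);return o+d*(z-o[2])/d[2]
E
python3 - <<'E'
from h import *
a=ctrl.get_image('side');b=ctrl.get_image('top')
save('side0',cv2.resize(a,(800,600),interpolation=2));save('top0',cv2.resize(b,(800,600),interpolation=2))
np.save('side.npy',a);np.save('top.npy',b)
for n in('side','top'):
  c=ctrl.camera_params(n);print(n,c['fx'],c['cx'],c['cy'],np.round(ray(c['cx'],c['cy'],c),2))
s=ctrl.read_state();print(s)
E
```

```text
side 496.8247771227589 251.92483827351765 188.08722115843202 [[ 3.69250e+02 -1.23763e+03  1.13138e+03]
 [ 1.30000e-01  7.90000e-01 -6.00000e-01]]
top 415.156260363873 252.04130908735925 187.71112070783448 [[ 4.77720e+02  8.68100e+01  1.46343e+03]
 [ 9.00000e-02 -1.00000e-02 -1.00000e+00]]
{'clock': 0.1, 'qpos': array([ 1.11520975,  0.62929345,  0.03841341,  1.51827483, -0.02699399,
        0.99629656, -0.02003114]), 'qd': array([ 0.00192398, -0.00125303, -0.00057112, -0.00208341, -0.00186267,
        0.00119127,  0.00101403]), 'tau': array([ 4.08174150e-03, -5.64532149e+01,  1.23053681e+00, -1.93972760e+01,
        1.12090204e-02,  5.40234701e-03,  7.14790531e-06]), 'eef_pos': array([ 246.82171786, -600.70083172,  230.45248998]), 'tool_rot': array([-3.13983745e+00,  6.74971992e-06,  3.89783915e-01]), 'force': array([-0.02684858, -0.54259517, -1.23850804]), 'torque': array([ 0.01685475, -0.00148048, -0.01715673]), 'gripper_force': 0.0, 'width': 85.0730106977306}
```

View pics/side0.png

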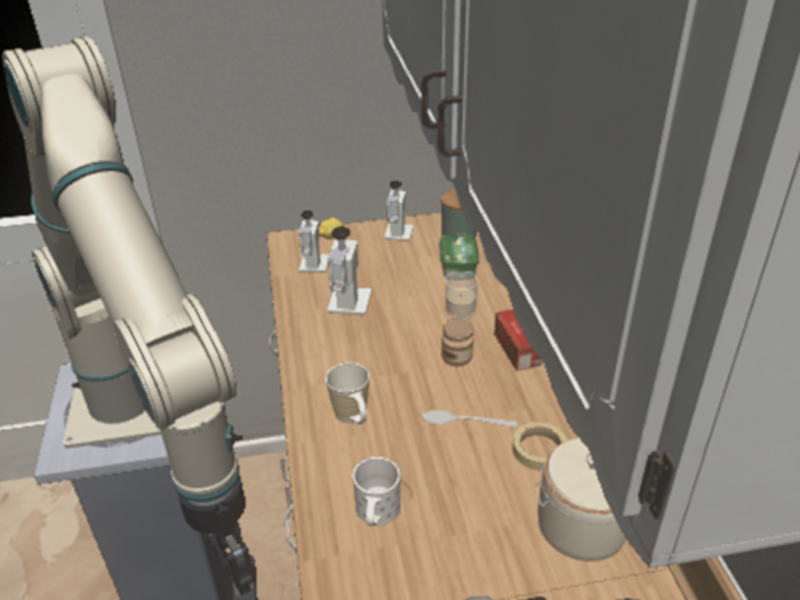

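View pics/top0.png

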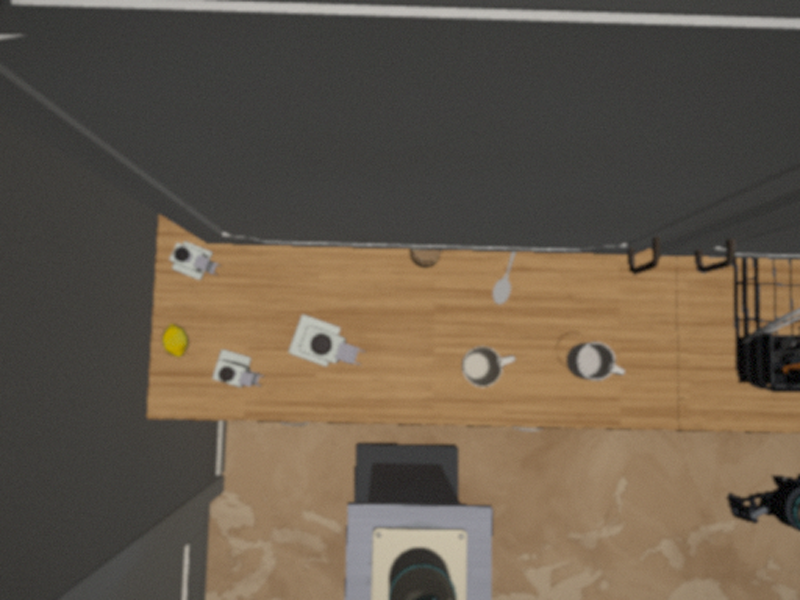

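The top view shows three dispensers, at (320,342), (232,372) and (185,255). The first is clearly the largest. There are two mugs: top (592,361) / side (377,490), and top (481,366) / side (348,390). I'll check these in an enlarged composite.

```bash
python3 - <<'E'
from h import *
a=np.load('side.npy');b=np.load('top.npy')
def cr(i,x,y,w,h): return cv2.resize(i[y:y+h,x:x+w],(400,300),interpolation=2)
# side disp, side mugs / top disp , top mug ; 
m=np.vstack([np.hstack([cr(a,185,130,100,75),cr(a,190,225,120,113 and 90+23)]) if 0 else np.hstack([cr(a,180,130,100,75),cr(a,195,270,100,75)]),np.hstack([cr(b,170,190,80,60),cr(b,340,200,80,60)])])
save('crop',m)
E
```

```text
(no output)
```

View pics/crop.png

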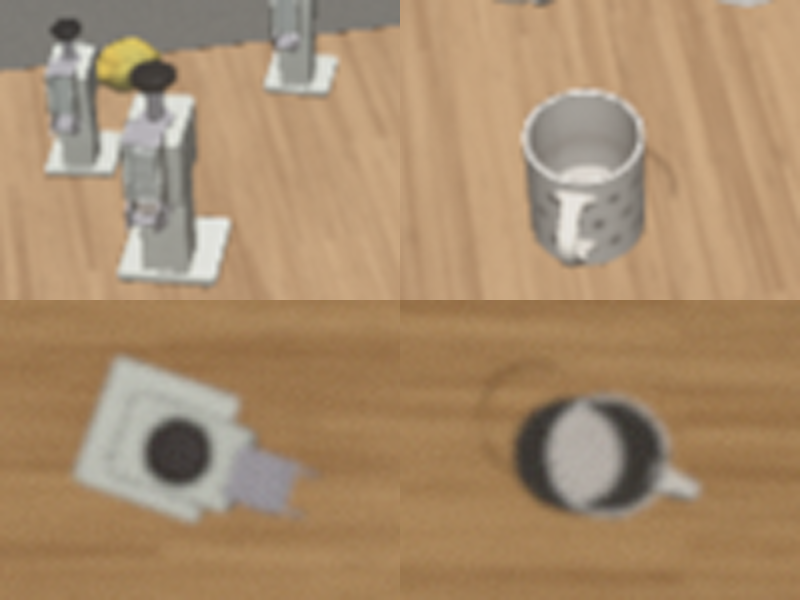

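The crop confirms the dark-dotted mug at top (592,361) and the largest dispenser. Readings for the dispenser, in original pixels: knob side (218.2,148.3), knob top (205.5,220.3), and spout tips in the top view (233,224) and (230,233). For the mug: rim side (240.8,304), rim top (380.5,231), and handle tip top (398,237).

```bash
python3 - <<'E'
from h import *
S=ctrl.camera_params('side');T=ctrl.camera_params('top')
f=lambda *a:np.round(a,1)
print('knob',f(*atz(218.2,148.3,231,S)),f(*atz(205.5,220.3,231,T)))
for p in((193.6,200.6),(184.6,225),(208.6,233.6)):print('foot',f(*atz(*p,5,T)))
for p in((232.6,224),(229.6,233)):print('spout',f(*atz(*p,125,T)))
print('rim',f(*atz(240.8,304,91,S)),f(*atz(380.5,231,91,T)))
print('hand',f(*atz(397.7,237,65,T)), 'side handle top', f(*atz(195+175/4,270+195/4,80,S)))
E
```

```text
knob [494.6 197.7 231. ] [494.4 207.2 231. ]
foot [565.4 273.4   5. ]
foot [479.4 301.6   5. ]
foot [451.5 216.9   5. ]
spout [486.1 130.3 125. ]
spout [457.2 139.1 125. ]
rim [ 474.4 -365.8   91. ] [ 475.  -357.3   91. ]
hand [ 456.2 -423.7   65. ] side handle top [ 462.2 -404.    80. ]
```

Both cameras agree on x and yaw: the knob is at about (495,207), the dispenser yaw is 71.8°, and the foot size checks at about 90 mm. The mug is at about (475,-357) with its handle pointing to about -106°. The side and top cameras differ by 9 mm in y, so I'll refine with the wrist camera.

```bash
cat >> h.py <<'E'
def inc(pos,yax,start=None):
    "shift (cm, tool axes) and rz (deg) to bring TCP to pos, tool down with y axis at angle yax deg"
    s=ctrl.read_state(); p,r=(s['eef_pos'],s['tool_rot']) if start is None else start
    R=Ro.from_euler('xyz',r).as_matrix()
    a=np.radians(yax);y=np.array([np.cos(a),np.sin(a),0]);z=np.array([0,0,-1.]);x=np.cross(y,z)
    rv=Ro.from_matrix(R.T@np.column_stack([x,y,z])).as_rotvec(degrees=True)
    return np.round(R.T@(np.array(pos)-p)/10,2),np.round(rv,2)
E
python3 - <<'E'
from h import *
print(inc([459,-414,190],-16))
c=ctrl.camera_params('wrist');s=ctrl.read_state()
R=Ro.from_euler('xyz',s['tool_rot']).as_matrix();E=np.array(c['extrinsics'])
print('cam pos in tool',R.T@(-E[:3,:3].T@E[:3,3]-s['eef_pos']),'axis',R.T@E[2,:3],c['fx'],c['cx'],c['cy'])
print('striped',atz(308,233,101,ctrl.camera_params('top')))
E
```

```text
(array([26.72, -9.2 ,  4.06]), array([-9.000e-02, -4.000e-02, -5.167e+01]))
cam pos in tool [  77.39626661    0.32505442 -142.1687212 ] axis [-3.04575352e-01 -6.36441991e-04  9.52488031e-01] 297.3186396354542 253.49432405482335 195.8817356955289
striped [ 462.83856022 -116.01489192  101.        ]
```

The wrist camera sits on the tool's +x side. I'll turn the tool so that it faces away from the mug and dispenser (tool y at 164°, rz +128.3), and approach above the handle.

>>> jog_arm --increments '[8.5, 2, -0.7, 0.3, 0, 0, 8, 8.5, 4, -1.4, 0.6, 0, 0, 16, 8.5, 6, -2.1, 0.9, 0, 0, 24, 8.5, 8, -2.8, 1.2, 0, 0, 32, 8.5, 10, -3.5, 1.5, 0, 0, 40, 8.5, 12, -4.2, 1.8, 0, 0, 48, 8.5, 14, -4.8, 2.1, 0, 0, 56, 8.5, 16, -5.5, 2.4, 0, 0, 64, 8.5, 18, -6.2, 2.7, 0, 0, 72, 8.5, 20, -6.9, 3, 0, 0, 80, 8.5, 21.7, -7.5, 3.2, 0, 0, 88, 8.5, 23.4, -8.1, 3.5, 0, 0, 96, 8.5, 24.6, -8.5, 3.7, 0, 0, 104, 8.5, 25.6, -8.8, 3.9, 0, 0, 112, 8.5, 26.4, -9.1, 4, 0, 0, 120, 8.5, 26.7, -9.2, 4, 0, 0, 128.3, 8.5, 26.7, -9.2, 4, 0, 0, 128.3, 8.5, 26.7, -9.2, 4, 0, 0, 128.3]'

```text
clock: 1.9
eef_pos: [458.8, -414.6, 191.0]
tool_rot: [3.141, -0.0, -1.846]
force: [0.6, 0.4, 0.3]
width: 84.9
gripper_force: 0.0
```

```bash
python3 - <<'E'
from h import *
s=ctrl.read_state();c=ctrl.camera_params('wrist');w=ctrl.get_image('wrist')
np.save('w1.npy',w);save('w1',cv2.resize(w,(800,600),interpolation=2))
print(s['clock'],s['eef_pos'],s['tool_rot'],s['qpos'],s['force'])
import pickle;pickle.dump(c,open('w1.pkl','wb'))
E
```

```text
1.9 [ 458.82968212 -414.55744248  190.96949433] [ 3.14074306e+00 -1.44839264e-04 -1.84591397e+00] [ 0.30315143  0.71580405  0.6628367   1.66441433 -0.5205252   0.94567478
 -2.2572678 ] [0.5987906  0.36950736 0.26115976]
```

View pics/w1.png

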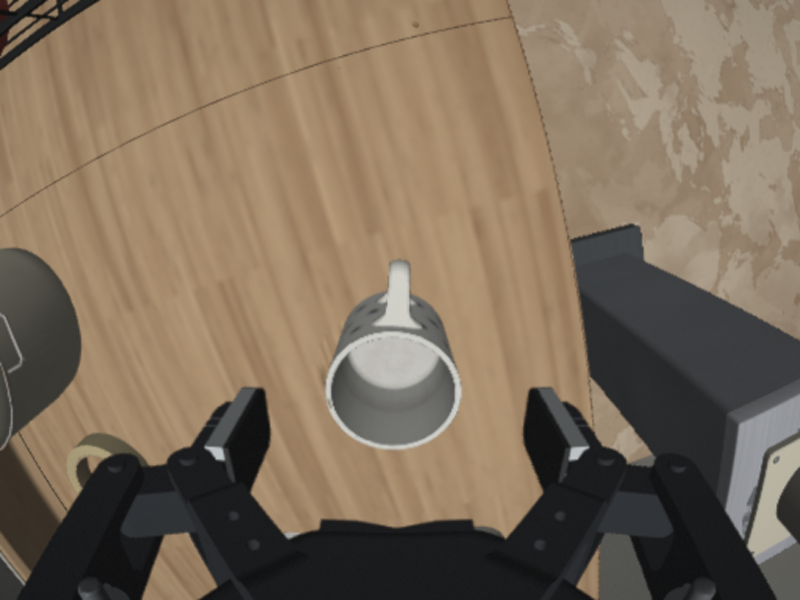

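The picture shows the dotted mug's rim spanning (326..461, 331..448) with its centre near (394,390). The handle runs from (397,325) to its tip at (399,262).

```bash
cat >> h.py <<'E'
def watz(u,v,z,c):
    x,y=(u-c['cx'])/c['fx'],(v-c['cy'])/c['fy'];r=np.hypot(x,y)
    d=np.array([x/r*np.sin(r),y/r*np.sin(r),np.cos(r)]) if r>0 else np.array([0,0,1.])
    E=np.array(c['extrinsics']);o=-E[:3,:3].T@E[:3,3];d=E[:3,:3].T@d
    return np.round(o+d*(z-o[2])/d[2],1)
E
python3 - <<'E'
from h import *
import pickle;c=pickle.load(open('w1.pkl','rb'))
k=lambda u,v,z:watz((u+.5)/1.5625-.5,(v+.5)/1.5625-.5,z,c)
P=[k(*p,91) for p in((326,392),(461,390),(393,331),(395,448))];print(P,np.mean(P[:2],0),np.mean(P[2:],0))
print('handle tip',k(399,262,75),k(399,262,62),'near',k(397,322,80))
E
```

```text
[array([ 512.9, -375.6,   91. ]), array([ 435.6, -355.2,   91. ]), array([ 463.9, -402.2,   91. ]), array([ 484.4, -326. ,   91. ])] [ 474.25 -365.4    91.  ] [ 474.15 -364.1    91.  ]
handle tip [ 450.9 -435.6   75. ] [ 451.6 -432.9   62. ] near [ 461.4 -402.9   80. ]
```

The wrist view gives the mug at (474.2,-364.5). The rim comes out at 80 mm and the handle reach at 73 mm, which both fit, and the side camera agrees. The handle direction is -108.2°.

```bash
python3 - <<'E'
from h import *
print(inc([455.7,-420.5,44],161.8), ctrl.grip_point_offset)
E
```

```text
(array([ 0.63,  0.12, 14.71]), array([ 0.03, -0.  ,  2.38])) 18.700000000000003
```

>>> jog_arm --increments '[8.5, 0.6, 0.1, 2, 0, 0, 2.4, 8.5, 0.6, 0.1, 4, 0, 0, 2.4, 8.5, 0.6, 0.1, 6, 0, 0, 2.4, 8.5, 0.6, 0.1, 8, 0, 0, 2.4, 8.5, 0.6, 0.1, 10, 0, 0, 2.4, 8.5, 0.6, 0.1, 12, 0, 0, 2.4, 8.5, 0.6, 0.1, 13.5, 0, 0, 2.4, 8.5, 0.6, 0.1, 14.7, 0, 0, 2.4, 8.5, 0.6, 0.1, 14.7, 0, 0, 2.4, 4, 0.6, 0.1, 14.7, 0, 0, 2.4, 1, 0.6, 0.1, 14.7, 0, 0, 2.4, 0, 0.6, 0.1, 14.7, 0, 0, 2.4, 0, 0.6, 0.1, 14.7, 0, 0, 2.4, 0, 0.6, 0.1, 14.7, 0, 0, 2.4, 0, 0.6, 0.1, 14.7, 0, 0, 2.4, 0, 0.6, 0.1, 14.7, 0, 0, 2.4, 0, 0.6, 0.1, 14.7, 0, 0, 2.4]'

```text
clock: 3.65
eef_pos: [456.6, -420.8, 44.9]
tool_rot: [-3.141, -0.001, -1.891]
force: [-0.7, -0.9, 5.0]
width: 19.8
gripper_force: 56.6
```

>>> jog_arm --increments '[0, 0, 0, -0.5, 0, 0, 0, 0, 0, 0, -1.5, 0, 0, 0, 0, 0, 0, -3, 0, 0, 0, 0, 0, 0, -5, 0, 0, 0, 0, 0, 0, -7, 0, 0, 0, 0, 0, 0, -9, 0, 0, 0, 0, 0, 0, -11, 0, 0, 0, 0, 0, 0, -12.5, 0, 0, 0, 0, 0, 0, -13, 0, 0, 0, 0, 0, 0, -13, 0, 0, 0]'

```text
clock: 4.65
eef_pos: [456.7, -420.3, 175.1]
tool_rot: [-3.14, -0.0, -1.891]
force: [-0.5, -0.4, -2.1]
width: 19.1
gripper_force: 56.8
```

```bash
python3 - <<'E'
from h import *
s=ctrl.read_state();w=ctrl.get_image('wrist');np.save('w2.npy',w);print(s['eef_pos'],s['tool_rot'],s['force'],s['torque'],s['width'],s['gripper_force'],s['qpos'])
save('w2',w)
# waypoint: handle dir -50 ; axis 59 from grasp; stay well in front
d=lambda a:np.array([np.cos(np.radians(a)),np.sin(np.radians(a))])
drop=np.array([494.5,201])-78*d(71.8);print('drop',drop)
for r in(0,75):
  m=drop-r*d(71.8);t=m+59*d(-50);print(r,'mug',m,'tcp',t,inc([*t,174],220))
E
```

```text
[ 456.70164571 -420.30558685  175.11559319] [-3.14035711e+00 -3.28608314e-04 -1.89116584e+00] [-0.46753073 -0.38326499 -2.07603005] [-0.07276907  0.03996585  0.01166545] 19.079621772741334 56.818398860050365 [ 0.31500686  0.7389208   0.66153896  1.67432393 -0.54732132  0.92003078
 -2.2716285 ]
drop [470.13787636 126.90217998]
0 mug [470.13787636 126.90217998] tcp [508.06234533  81.70555784] (array([-4.923e+01,  1.089e+01,  4.000e-02]), array([ 0.000e+00,  3.000e-02, -5.836e+01]))
75 mug [446.71275747  55.65427612] tcp [484.63722644  10.45765397] (array([-4.173e+01,  1.087e+01,  4.000e-02]), array([ 0.000e+00,  3.000e-02, -5.836e+01]))
```

View pics/w2.png

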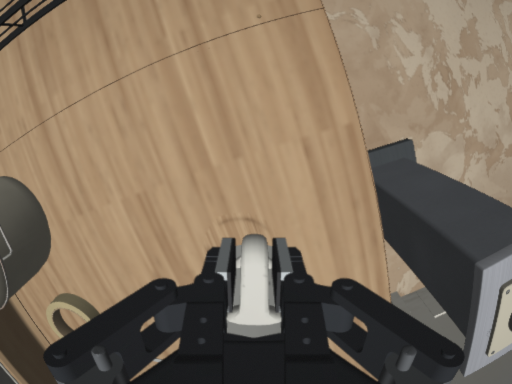

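The mug hangs straight by its handle. I'll carry it over the striped mug to a waypoint in front of the spout, turning the handle to -50°.

>>> jog_arm --increments '[0, -1.2, 0.3, 0, 0, 0, -1.5, 0, -3.5, 0.9, 0, 0, 0, -4.5, 0, -6.5, 1.7, 0, 0, 0, -9, 0, -9.5, 2.5, 0, 0, 0, -13, 0, -12.5, 3.3, 0, 0, 0, -17.5, 0, -15.5, 4, 0, 0, 0, -22, 0, -18.5, 4.8, 0, 0, 0, -26, 0, -21.5, 5.6, 0, 0, 0, -30, 0, -24.5, 6.4, 0, 0, 0, -34.5, 0, -27.5, 7.2, 0, 0, 0, -38.5, 0, -30.5, 8, 0, 0, 0, -43, 0, -33.5, 8.7, 0, 0, 0, -47, 0, -36.5, 9.5, 0, 0, 0, -51, 0, -39, 10.2, 0, 0, 0, -55, 0, -41, 10.7, 0, 0, 0, -57.5, 0, -41.7, 10.9, 0, 0, 0, -58.4, 0, -41.7, 10.9, 0, 0, 0, -58.4, 0, -41.7, 10.9, 0, 0, 0, -58.4]'

```text
clock: 6.5
eef_pos: [484.0, 8.8, 174.2]
tool_rot: [3.141, -0.0, -0.874]
force: [0.3, -0.7, -2.9]
width: 19.9
gripper_force: 56.9
```

```bash
python3 - <<'E'
from h import *
s=ctrl.read_state();a=ctrl.get_image('side');b=ctrl.get_image('top');np.save('a3.npy',a);np.save('b3.npy',b)
S=ctrl.camera_params('side');T=ctrl.camera_params('top')
y=s['tool_rot'][2];p=s['eef_pos'];print(p,s['tool_rot'],s['force'],s['gripper_force'],s['qpos'])
x=np.array([np.cos(y),np.sin(y),0]);m=p-59*x;m[2]=p[2]-44.9;print('mug',m)
for n,c in(('side',S),('top',T)):
  for z in(0,91):print(n,z,proj(m+[0,0,z],c))
def cr(i,x,y,w,h): return cv2.resize(i[y:y+h,x:x+w],(w*5,h*5),interpolation=2)
save('c3',np.hstack([cr(a,175,130,80,120),cr(b,175,170,80,120)]))
E
```

```text
[483.99265398   8.8433475  174.15239822] [ 3.14066415e+00 -3.91935781e-04 -8.73510676e-01] [ 0.34108357 -0.67956095 -2.90829286] 56.86099092126824 [-0.38028453  0.51495286  0.43840438  2.03892293 -0.346842    0.65912373
 -2.15875992]
mug [446.10643717  54.07203946 129.25239822]
side 0 [211.07039995 199.16600484]
side 91 [208.99230588 176.58219578]
top 0 [256.09087509 237.13353934]
top 91 [256.82454431 237.88088806]
```

View pics/c3.png

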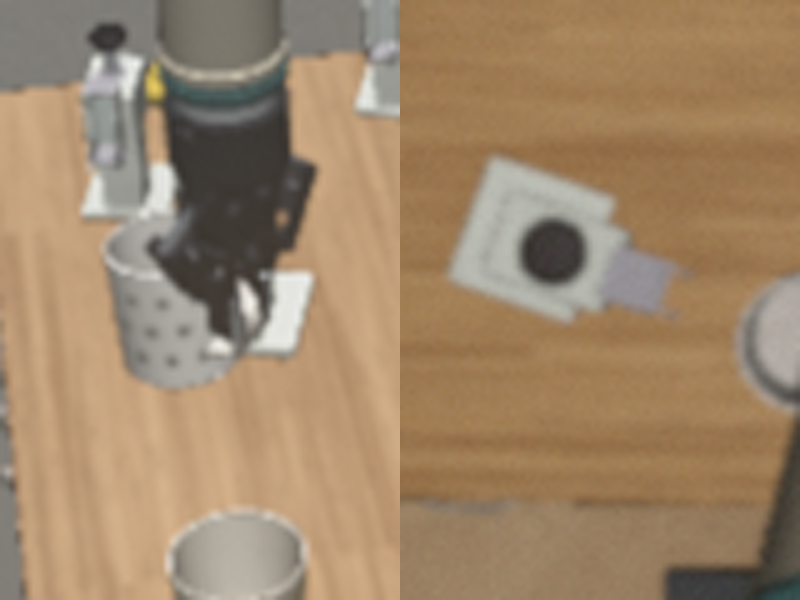

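In this picture the held mug projects within about 1 px of its known pose in both cameras, so both are fine near the dispenser. The knob in the top view is at crop (553,250). I'll fit the dispenser pose to all the points.

```bash
python3 - <<'E'
from h import *
from scipy.optimize import least_squares
S=ctrl.camera_params('side');T=ctrl.camera_params('top')
o=lambda x,y,k,ox,oy:((x+.5)/k-.5+ox,(y+.5)/k-.5+oy)
t=lambda x,y:np.array(o(x-400,y,5,175,170)); s=lambda x,y:np.array(o(x,y,4,180,130))
h=4
obs=[(T,(0,0,231),t(553,250)+[.8,-.4]),(T,(84,-46,h),t(492,157)),(T,(84,46,h),t(450,275)),(T,(-8,46,h),t(572,320)),
 (S,(0,0,229),s(153,73)),(S,(-8,46,h),s(120,277)),(S,(-8,-46,h),s(214,282)),(S,(84,-46,h),s(230,219))]
def P(q,l):
  a=q[2];return np.array([q[0]+np.cos(a)*l[0]-np.sin(a)*l[1],q[1]+np.sin(a)*l[0]+np.cos(a)*l[1],l[2]])
def fit(ob):
  f=lambda q:np.concatenate([proj(P(q,l),c)-u for c,l,u in ob]);r=least_squares(f,[494,203,1.25],loss='soft_l1')
  print(np.round(r.x[:2],1),np.degrees(r.x[2]).round(1),np.round(f(r.x),1));return r.x
fit(obs[:4]);fit(obs[4:]);q=fit(obs);print('drop',P(q,(-78,0,0)))
E
```

```text
[497.6 208. ] 72.6 [-0.7  0.   0.4 -0.7 -0.1  0.5  0.4  0.1]
[495.2 212.9] 73.6 [-0.  -1.4 -0.5  0.1  0.7 -0.  -0.1  0.9]
[496.3 208.9] 72.8 [-1.1  0.4  0.  -0.3 -0.3  1.   0.2  0.4  0.4 -0.9 -0.1  0.6  1.1  0.7
  0.6  1.6]
drop [473.19060469 134.44611293   0.        ]
```

>>> jog_arm --increments '[0, 0, 0, 2, 0, 0, 0, 0, 0, 0, 4.5, 0, 0, 0, 0, 0, 0, 7, 0, 0, 0, 0, 0, 0, 9.5, 0, 0, 0, 0, 0, 0, 11.5, 0, 0, 0, 0, 0, 0, 12.4, 0, 0, 0, 0, -0.5, -0.9, 12.4, 0, 0, 0, 0, -1.3, -2.1, 12.4, 0, 0, 0, 0, -2.2, -3.6, 12.4, 0, 0, 0, 0, -3.1, -5, 12.4, 0, 0, 0, 0, -3.8, -6.2, 12.4, 0, 0, 0, 0, -4.2, -6.9, 12.4, 0, 0, 0, 0, -4.4, -7.2, 12.4, 0, 0, 0, 0, -4.4, -7.2, 12.4, 0, 0, 0, 0, -4.4, -7.2, 12.6, 0, 0, 0, 0, -4.4, -7.2, 12.8, 0, 0, 0, 0, -4.4, -7.2, 12.8, 0, 0, 0]'

```text
clock: 8.3
eef_pos: [511.4, 89.0, 46.2]
tool_rot: [3.141, -0.0, -0.874]
force: [1.1, -0.5, 0.5]
width: 19.7
gripper_force: 57.9
```

```bash
python3 - <<'E'
from h import *
s=ctrl.read_state();print(s['eef_pos'],s['tool_rot'],s['force'],s['width'],s['clock'])
a=ctrl.get_image('side');b=ctrl.get_image('top')
def cr(i,x,y,w,h): return cv2.resize(i[y:y+h,x:x+w],(w*5,h*5),interpolation=2)
save('c4',np.hstack([cr(a,175,130,80,120),cr(b,175,170,80,120)]))
E
```

```text
[511.37268501  88.97708337  46.24174119] [ 3.14148482e+00 -4.78104943e-04 -8.73601303e-01] [ 1.12771858 -0.52676131  0.4538092 ] 19.67894418221855 8.3
```

View pics/c4.png

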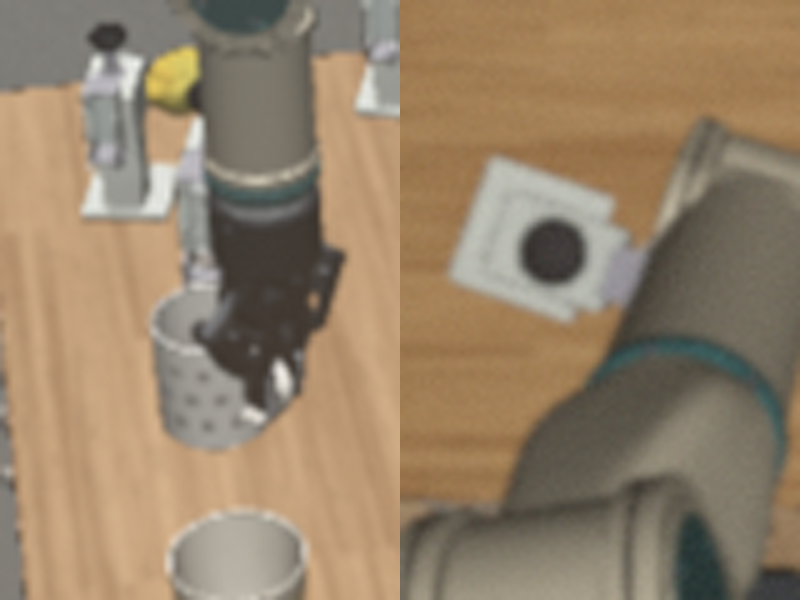

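The mug stands under the spout: its rim in the side crop is centred near (210,325), with the spout at (200,275) just behind and above it. I'll lower slightly, release and rise.

>>> jog_arm --increments '[0, 0, 0, 0.1, 0, 0, 0, 2.5, 0, 0, 0.1, 0, 0, 0, 4, 0, 0, 0.1, 0, 0, 0, 5, 0, 0, 0.1, 0, 0, 0, 5, 0, 0, 0.1, 0, 0, 0, 5, 0, 0, 0.1, 0, 0, 0, 5, 0, 0, -0.5, 0, 0, 0, 5, 0, 0, -2, 0, 0, 0, 5, 0, 0, -4, 0, 0, 0, 5, 0, 0, -6.5, 0, 0, 0, 5, 1, 0, -9, 0, 0, 0, 3, 2.5, 0, -12, 0, 0, 0, 1, 4, 0, -15, 0, 0, 0, 0, 5, 0, -18, 0, 0, 0, 0, 6, 0, -21, 0, 0, 0, 0, 6, 0, -23, 0, 0, 0, 0, 6, 0, -23, 0, 0, 0, 0, 6, 0, -23, 0, 0, 0]'

```text
clock: 10.2
eef_pos: [549.4, 44.2, 276.4]
tool_rot: [-3.141, 0.0, -0.872]
force: [0.1, 0.2, -0.1]
width: -0.0
gripper_force: 0.0
```

```bash
python3 - <<'E'
from h import *
s=ctrl.read_state();print(s['eef_pos'],s['tool_rot'],s['force'],s['width'],s['clock'],s['qpos'])
a=ctrl.get_image('side');b=ctrl.get_image('wrist')
def cr(i,x,y,w,h,k): return cv2.resize(i[y:y+h,x:x+w],(w*k,h*k),interpolation=2)
w=cv2.resize(b,(400,300),interpolation=2)
save('c5',np.hstack([cr(a,185,130,80,120,5),np.vstack([w,cr(b,56,0,400,300,1)])]))
for P in([496,208,231],[473,133.5,91],[473,133.5,0]):print(proj(P,ctrl.camera_params('side')))
for yx in(130,220,310): print(yx,inc([496.5,208,275],yx))
E
```

```text
[549.40918534  44.21397075 276.44567231] [-3.14116838e+00  3.42253426e-04 -8.71906347e-01] [ 0.10574463  0.15750024 -0.11290385] -0.022917733756395827 10.2 [-0.48842393  0.48106003  0.53959642  1.74903365 -0.28880679  0.99097683
 -2.28171747]
[218.23009532 146.67316512]
[216.94686344 193.02330745]
[218.61252782 213.27400905]
130 (array([-15.9 ,  -6.53,   0.04]), array([ 1.400e-01, -1.000e-02,  9.005e+01]))
220 (array([-15.9 ,  -6.53,   0.04]), array([0.1 , 0.08, 0.05]))
310 (array([-15.9 ,  -6.53,   0.04]), array([ 1.000e-02,  1.400e-01, -8.995e+01]))
```

View pics/c5.png

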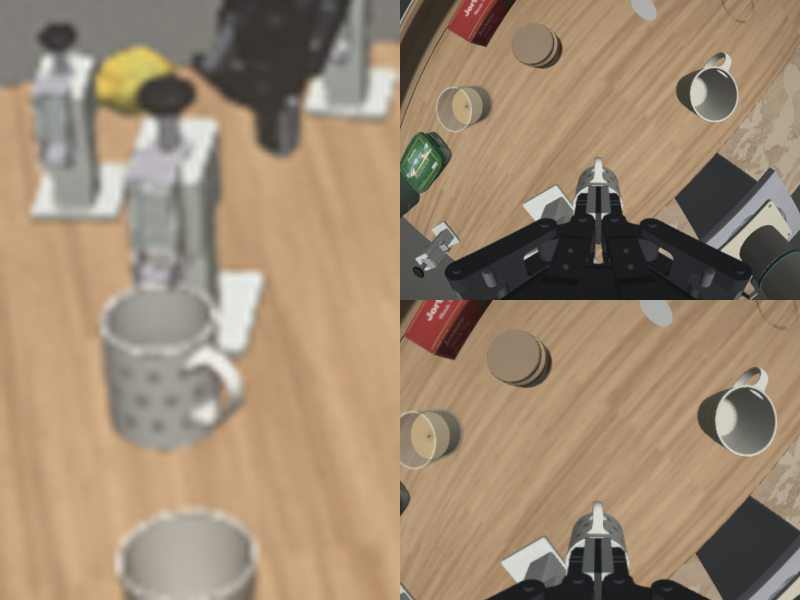

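The mug stands freely: its rim is at side px (217,194) against a predicted (216.9,193.0). Now I'll move above the knob with the fingers shut.

>>> jog_arm --increments '[0, -1, -0.4, 0, 0, 0, 0, 0, -3, -1.2, 0, 0, 0, 0, 0, -5.5, -2.2, 0, 0, 0, 0, 0, -8.5, -3.5, 0, 0, 0, 0, 0, -11.5, -4.7, 0, 0, 0, 0, 0, -14, -5.7, 0, 0, 0, 0, 0, -15.4, -6.3, 0, 0, 0, 0, 0, -15.8, -6.5, 0, 0, 0, 0, 0, -15.8, -6.5, 1.5, 0, 0, 0, 0, -15.8, -6.5, 3, 0, 0, 0, 0, -15.8, -6.5, 3.8, 0, 0, 0, 0, -15.8, -6.5, 3.8, 0, 0, 0, 0, -15.8, -6.5, 3.8, 0, 0, 0]'

```text
clock: 11.6
eef_pos: [498.5, 206.1, 238.6]
tool_rot: [-3.141, -0.001, -0.873]
force: [0.7, -0.1, 0.1]
width: -0.4
gripper_force: 0.0
```

```bash
python3 - <<'E'
from h import *
s=ctrl.read_state();print(s['eef_pos'],s['tool_rot'],s['force'],s['qpos'])
a=ctrl.get_image('side');b=ctrl.get_image('top')
def cr(i,x,y,w,h,k): return cv2.resize(i[y:y+h,x:x+w],(w*k,h*k),interpolation=2)
save('c6',np.hstack([cr(a,190,120,50,75,8),cr(b,180,190,50,75,8)]))
E
```

```text
[498.45972429 206.09620788 238.60845397] [-3.14139033e+00 -5.44815712e-04 -8.73286671e-01] [ 0.69753639 -0.08800093  0.1313018 ] [-0.78744129  0.50482139  0.51399004  1.82864084 -0.31088571  0.88823233
 -2.57267234]
```

View pics/c6.png

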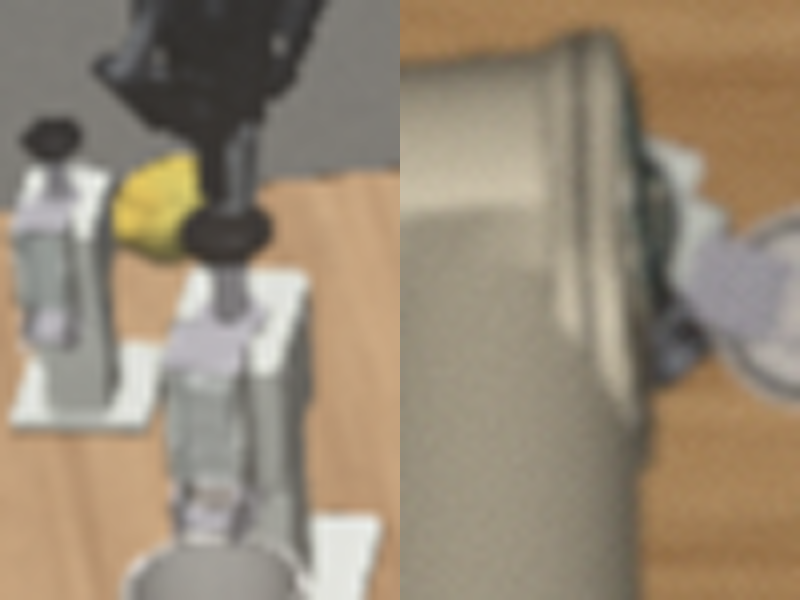

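The fingers stand over the knob, with the tip at about (235,212) and the knob centre at (228,228) in the left crop. Pressing slowly.

>>> jog_arm --increments '[0, 0.1, 0, 0.4, 0, 0, 0, 0, 0.1, 0, 0.8, 0, 0, 0, 0, 0.1, 0, 1.1, 0, 0, 0, 0, 0.1, 0, 1.4, 0, 0, 0, 0, 0.1, 0, 1.7, 0, 0, 0, 0, 0.1, 0, 2, 0, 0, 0, 0, 0.1, 0, 2.3, 0, 0, 0, 0, 0.1, 0, 2.6, 0, 0, 0, 0, 0.1, 0, 2.9, 0, 0, 0, 0, 0.1, 0, 3.1, 0, 0, 0, 0, 0.1, 0, 3.2, 0, 0, 0, 0, 0.1, 0, 3.2, 0, 0, 0]'

```text
clock: 12.9
eef_pos: [499.1, 206.0, 206.9]
tool_rot: [-3.14, -0.0, -0.872]
force: [-1.4, -0.4, 7.4]
width: -0.2
gripper_force: 4.1
```

>>> jog_arm --increments '[0, 0, 0, 0.2, 0, 0, 0, 0, 0, 0, 0.4, 0, 0, 0, 0, 0, 0, 0.5, 0, 0, 0, 0, 0, 0, 0.6, 0, 0, 0, 0, 0, 0, 0.6, 0, 0, 0, 0, 0, 0, 0.6, 0, 0, 0]'

```text
clock: 13.5
eef_pos: [499.2, 206.0, 202.9]
tool_rot: [-3.139, 0.001, -0.872]
force: [-4.5, -2.4, 23.4]
width: 0.0
gripper_force: 11.6
```

It is at the stop: z is 202.9 and the force is 23 N against a spring of 10 N. Rising fully.

>>> jog_arm --increments '[0, 0, 0, -0.2, 0, 0, 0, 0, 0, 0, -0.6, 0, 0, 0, 0, 0, 0, -1, 0, 0, 0, 0, 0, 0, -1.4, 0, 0, 0, 0, 0, 0, -1.8, 0, 0, 0, 0, 0, 0, -2.2, 0, 0, 0, 0, 0, 0, -2.6, 0, 0, 0, 0, 0, 0, -3, 0, 0, 0, 0, 0, 0, -3.4, 0, 0, 0, 0, 0, 0, -3.7, 0, 0, 0, 0, 0, 0, -3.7, 0, 0, 0, 0, 0, 0, -3.7, 0, 0, 0, 0, 0, 0, -3.7, 0, 0, 0, 0, 0, 0, -3.7, 0, 0, 0, 0, 0, 0, -3.7, 0, 0, 0]'

```text
clock: 15.0
eef_pos: [498.5, 205.9, 237.2]
tool_rot: [3.141, 0.0, -0.872]
force: [0.7, -0.1, -0.1]
width: -0.3
gripper_force: 0.0
```

```bash
python3 - <<'E'
from h import *
s=ctrl.read_state();print(s['eef_pos'],s['force'],s['clock'])
a=ctrl.get_image('side');b=ctrl.get_image('top')
def cr(i,x,y,w,h,k): return cv2.resize(i[y:y+h,x:x+w],(w*k,h*k),interpolation=2)
save('c7',np.hstack([cr(a,190,140,50,75,8),cr(b,205,190,50,75,8)]))
E
```

```text
[498.49153736 205.93814659 237.17411815] [ 0.69848761 -0.08212634 -0.09690326] 15.0
```

View pics/c7.png

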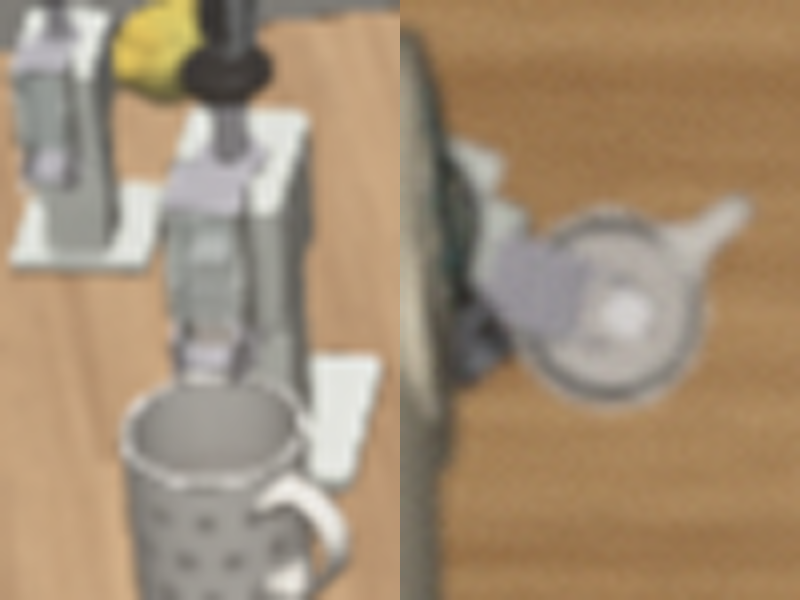

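One lump lies in the mug, as the bright patch at (628,310) in the top crop, and the knob is up. Second press.

>>> jog_arm --increments '[0, 0, 0, 0.4, 0, 0, 0, 0, 0, 0, 0.7, 0, 0, 0, 0, 0, 0, 1, 0, 0, 0, 0, 0, 0, 1.3, 0, 0, 0, 0, 0, 0, 1.6, 0, 0, 0, 0, 0, 0, 1.9, 0, 0, 0, 0, 0, 0, 2.2, 0, 0, 0, 0, 0, 0, 2.5, 0, 0, 0, 0, 0, 0, 2.8, 0, 0, 0, 0, 0, 0, 3.1, 0, 0, 0, 0, 0, 0, 3.3, 0, 0, 0, 0, 0, 0, 3.5, 0, 0, 0, 0, 0, 0, 3.6, 0, 0, 0, 0, 0, 0, 3.7, 0, 0, 0, 0, 0, 0, 3.7, 0, 0, 0, 0, 0, 0, 3.7, 0, 0, 0]'

```text
clock: 16.7
eef_pos: [498.8, 206.1, 202.9]
tool_rot: [-3.14, 0.001, -0.872]
force: [-6.5, -2.3, 24.0]
width: 0.1
gripper_force: 12.2
```

>>> jog_arm --increments '[0, 0, 0, -0.2, 0, 0, 0, 0, 0, 0, -0.6, 0, 0, 0, 0, 0, 0, -1, 0, 0, 0, 0, 0, 0, -1.4, 0, 0, 0, 0, 0, 0, -1.8, 0, 0, 0, 0, 0, 0, -2.2, 0, 0, 0, 0, 0, 0, -2.6, 0, 0, 0, 0, 0, 0, -3, 0, 0, 0, 0, 0, 0, -3.4, 0, 0, 0, 0, 0, 0, -4, 0, 0, 0, 0, 0, 0, -5, 0, 0, 0, 0, 0, 0, -6.5, 0, 0, 0, 0, 0, 0, -8, 0, 0, 0, 0, 0, 0, -9, 0, 0, 0, 0, 0, 0, -9, 0, 0, 0, 0, 0, 0, -9, 0, 0, 0]'

```text
clock: 18.3
eef_pos: [498.4, 206.0, 290.2]
tool_rot: [3.142, 0.0, -0.872]
force: [-0.2, 1.0, -0.5]
width: -0.1
gripper_force: 0.0
```

```bash
python3 - <<'E'
from h import *
s=ctrl.read_state();print(s['eef_pos'],s['force'],s['clock'])
a=ctrl.get_image('side');b=ctrl.get_image('top')
def cr(i,x,y,w,h,k): return cv2.resize(i[y:y+h,x:x+w],(w*k,h*k),interpolation=2)
save('c8',np.hstack([cr(a,190,140,50,75,8),cr(b,205,190,50,75,8)]))
E
```

```text
[498.37757454 206.0380274  290.2105326 ] [-0.15289894  0.9851351  -0.45056233] 18.3
```

View pics/c8.png

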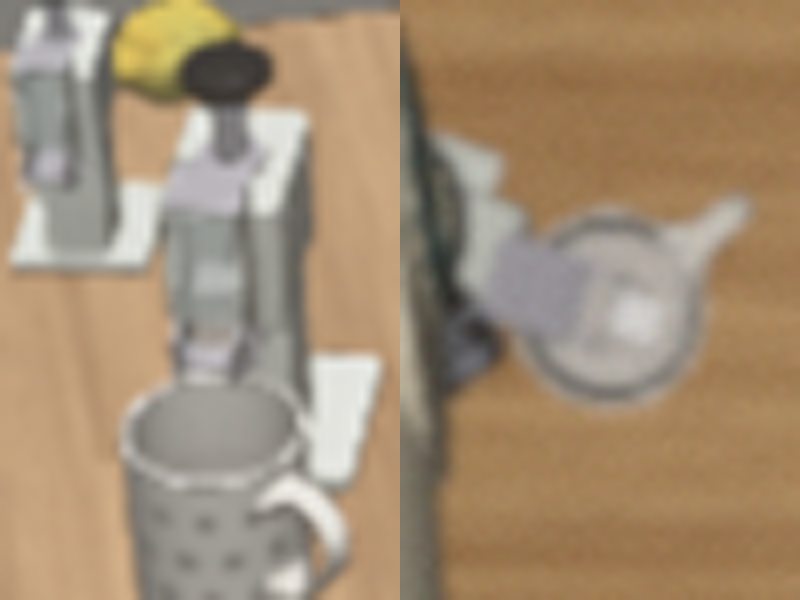

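The knob is up. The stack in the magazine window has dropped by one more lump, from y≈240 to y≈272 in the left crop. The bright patch in the mug has grown and shifted, to (632,315), and no lump lies outside. Handing in.

```bash
python3 -c "
from cell import ctrl
print(ctrl.finish_job())"
```

```text
the job is handed in; nothing more can be done
None
```

I stood the dotted mug under the largest dispenser's spout and pressed the knob to its stop twice with a full rise each time; the images suggest two lumps in the mug (the second judged from the magazine level), I viewed 11 pictures against the limit of 10, and I handed the job in at about 18 s.

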